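# Power test of a module in its bench dock

## Robot

A 6-joint arm with a two-finger parallel gripper is mounted at the origin on the work surface. World frame = base frame: x ahead of the robot, y to its left, z up, the work surface at z = 0. Lengths are in m, angles in rad, forces in N, time in s.
With the tool pointing down it reaches from about 0.4 to 0.825 m from the base axis. Payload 7 kg.
Tool frame: the origin (TCP) lies at the very end of the fingers, on their centre line; the grasp point (between the pads) lies 19 mm behind it; z points along the fingers, y is the line along which they close (so a half turn about z gives the same grasp; the last joint's range is limited). The gripper opens to 88 mm and grips with 3 to 60 N. Pads are 19 mm wide; open, the fingers measure 130 mm over their backs; the gripper's body (78 mm by 193 mm) begins 47 mm behind the grasp point.
Start: joints at [1.458, 0.359, 0.012, 0, -1.224, -0.288], TCP at [0.263, 0.621, 0.227] pointing down, gripper open.
Joint ranges: [-3.07, 3.07], [-1.43, 2.12], [-1.02, 1.25], [-3.03, 1.67], [-3.05, -0], [-3.03, 3.03]. Speed limits (rad/s): [2.39, 2.39, 3.01, 3.14, 3.14, 3.14].

## Interface

Orientations are given as [roll, pitch, yaw] about the fixed x, y, z axes, in that order (R = Rz(yaw) Ry(pitch) Rx(roll)).
In Python, from workcell import manip gives the robot as it stands.
- The arm moves only by the tool jog_arm, never from a script. Its argument "series" is a list of rows, each an object of numbers: "claw": the finger opening in mm, from 0 to 87.6; "x", "y", "z": the shift along the tool's x, y, z in mm; "rx", "ry", "rz": the turn, a rotation vector about the tool's x, y, z in degrees. A call has 1 to 12 rows; each row shifts and turns the commanded pose from where the row before left it, along the tool's axes as they then stand; what a row does not reach is not made up. A row lasts 1/10 s, in which the tool goes at most 50 mm and 8.59 degrees, less where a joint would pass 70% of its speed; a pose out of reach is approached as far as the arm can. A call with a gripper value outside its range is refused whole. The fingers move at their own pace and stop on an object; "newtons" is the grip in N (left out, the last holds). Time passes only in rows, so rows that do not move let the fingers close. It gives the time, the measured TCP pose, the force, the opening and the grip force at its end, in the units of the state.
- manip.get_obs(): the state, without advancing time (a new reading comes with each control period).
- manip.get_image(name): name is "scene" or "side" or "wrist"; returns the picture (420x560x3 uint8, red, green, blue); there is no depth.
- manip.calibration(name): a dict with "fov_y" (degrees; the focal length in pixels is half the picture's height over the tangent of half this angle, whatever the lens; pixels are square), "cx", "cy" (the principal point, pixels), "distortion" ([k1, k2, p1, p2, k3] as OpenCV has them; the pictures are not rectified), "origin" and "attitude" of the camera in the world. Camera axes: x right, y down, z forward; pixel columns grow to the right and rows downward; lengths in m; the calibration is good to about 2 mm. A picture is of the moment at which its call begins: read the wrist's pose just before it. calibration takes no time and is no camera call; for the wrist camera it gives the pose at the moment of the call.
- manip.job_done(): hands the job in; it is judged then, once.
The state is a dict: "time_s": time; "joints": joint angles; "joint_vel": joint speeds; "tau": joint torques, N m; "tcp_pos": TCP position; "eef_rot": TCP orientation; "ft_force": force on the tool from outside, world axes, zero at the start; "wrist_torque": the same for the moment, N m; "grip_width": finger opening in m; "gripper_force": force on a finger pad.
Only numpy, scipy, OpenCV 4.12 (cv2) and the standard library are available. Lean on these libraries where they do the work, as an engineer would, in place of code of your own. Each camera call takes 0.05 s, during which the arm holds its last target. There are 200 camera calls.

## Task

Slide the loose black module lying in front of the test dock fully home against the dock's back stop; then throw the isolator with the crossbar lever over to on (away from the robot), press the round key and then the long key fully down, one at a time, and throw that isolator back to off. The module stays home in the dock. Leave the ball-lever isolator on, do not press the square key, and leave everything else on the bench where it is.

Things in the scene. Friction and masses are not known exactly. Their poses are not given: they have to be found in the camera images.
- module: The module to test: black plastic block with a finned top, loose, 110 (x) x 100 (y) x 45 mm high, 0.45 kg, lying flat in front of the dock's mouth. Origin: centre of its underside; +x is its nose, towards the dock.
- dock: Aluminium dock fixed to the bench, a U open towards the robot: two guides 120 mm apart, 30 mm high, 40 mm long, then mouths flaring to 161 mm over 56 mm more; back stop 60 mm high (connector on top to 90 mm). Origin: bench level, middle of the stop's face; +x points into the stop. A module fully home and central is at x = -0.055, y = 0 here, its rear 70 mm out of the guides.
- bar_isolator_base: The isolator whose lever ends in a crossbar. Grey isolator housing 100 x 84 mm (steel foot 130 x 60 mm), 36 mm high, with two cheeks to 63 mm, fixed to the bench. Origin: centre of its underside; +x is the way its lever points when ON (roughly away from the robot), -x when OFF; the lever swings in its xz plane.
- bar_isolator_tip (a point): Middle of the crossbar (18 mm thick, 80 mm long, across the swing) at the end of its lever, 100 mm from the hinge; the hinge line is 52 mm above the bench over the middle of the base. Lever stem 10 x 18 mm, dark steel.
- bar_isolator (a joint): Angle of the crossbar lever: 0 = OFF (leaning 0.6 rad from upright towards the robot), 1.2 = ON (leaning 0.6 rad away). Weighted over-centre: let go, it falls to the nearer end and stays there; about 2 N at the crossbar starts it. Starts OFF.
- ball_isolator_base: The neighbouring bay's isolator, whose lever ends in a ball. Grey isolator housing 100 x 84 mm (steel foot 130 x 60 mm), 36 mm high, with two cheeks to 63 mm, fixed to the bench. Origin: centre of its underside; +x is the way its lever points when ON (roughly away from the robot), -x when OFF; the lever swings in its xz plane.
- ball_isolator_tip (a point): Centre of the dark steel ball (36 mm) at the end of its lever, otherwise like the other lever.
- ball_isolator (a joint): Angle of the ball lever, same meaning. Starts ON (1.2) and must stay ON.
- round_key_top (a point): Round black key, 48 mm across: cap on its own grey box (84 x 84 mm), one of three boxes in a row 93 mm apart on a plate, in an order that varies. The cap stands about 14 mm out of the box, 64 mm above the bench. This point: centre of the cap's top face; axes parallel to the box (z up). 
- long_key_top (a point): Long black key, 68 (x) x 26 mm: cap on its own grey box (84 x 84 mm), one of three boxes in a row 93 mm apart on a plate, in an order that varies. The cap stands about 14 mm out of the box, 64 mm above the bench. This point: centre of the cap's top face; axes parallel to the box (z up). 
- square_key_top (a point): Square black key, 40 x 40 mm (abort; not to be pressed): cap on its own grey box (84 x 84 mm), one of three boxes in a row 93 mm apart on a plate, in an order that varies. The cap stands about 14 mm out of the box, 64 mm above the bench. This point: centre of the cap's top face; axes parallel to the box (z up). 
- round_key (a joint): Travel of the round key: 0 up, 0.008 fully down; springs back; about 4.5 N fully down.
- long_key (a joint): Travel of the long key: 0 up, 0.008 fully down; springs back; about 4.5 N fully down.
- square_key (a joint): Travel of the square key: 0 up, 0.008 fully down; springs back; about 4.5 N fully down.
- spare_module: A second module like the first, off to the left beyond the isolators; bystander.
- screwdriver: Screwdriver lying between dock and isolators; bystander.
- screw_jar: Jar, 64 mm across, 85 mm high, beyond the keys; bystander.
- tape_roll: Cardboard ring 90 mm across, 24 mm high, lying flat beyond the keys; bystander.
- brush: Brush lying at the far right, beyond the keys; bystander.
- heat_sink: Finned aluminium piece 90 x 60 x 28 mm, beyond the isolators; bystander.
Mind the look-alikes: they are no part of the job. Leave any green or orange look-alike of the module alone. Leave any red look-alike of the bar_isolator_base alone.

How it is judged:
By the outcome, as a careful person would: the job done as asked, in the order asked, and still so for the second after the job is handed in, with the robot touching nothing.
It also fails if it takes over 72 s, if anything falls off the work surface, if the arm or the gripper's body presses on something with over 40 N, if the wrist force passes 120 N, or if a joint passes its speed limit or range.

## Working session

There is one attempt and no reset: what is moved stays moved. The work goes in short steps, Python scripts to look and compute and a tool call to move; the robot and the scene stay as the last step left them, time stands still between calls to the robot, and variables do not carry over. Pictures are saved under pics/ and viewed, at most 10 in all, crops included, and the job is handed in when it is done.

Besides the shell and the picture viewer there is one more tool, called after "Request:" as name(argument=value, ...), one argument or row to a line, values as JSON. jog_arm: Moves the arm, as the interface text tells. Its arguments: {"type":"object","properties":{"series":{"type":"array"},"newtons":{"type":"number"}},"required":["series"]}

```bash
mkdir -p pics; ls; python3 - <<'E'
from workcell import manip
import cv2
for n in ("scene","side"):
    cv2.imwrite(f"pics/{n}0.png",manip.get_image(n)[:,:,::-1]); c=manip.calibration(n); print(n,c)
print(manip.calibration("wrist")); print(manip.get_obs())
E
```

```text
pics
scene {'fov_y': 49.7591903926202, 'cx': 281.5809611523693, 'cy': 216.12593071859317, 'distortion': array([-0.05465943,  0.        ,  0.        ,  0.        ,  0.        ]), 'origin': array([1.13293813, 0.84913682, 1.0920493 ]), 'attitude': array([-2.31742724, -0.00937121,  2.50894435])}
side {'fov_y': 56.550344841602715, 'cx': 285.6446131856162, 'cy': 211.22722413041896, 'distortion': array([0.02316043, 0.        , 0.        , 0.        , 0.        ]), 'origin': array([ 0.14229859, -0.66901341,  0.74786349]), 'attitude': array([-2.28599847,  0.02223655, -0.48295273])}
{'fov_y': 67.47131443365795, 'cx': 281.4728246936346, 'cy': 214.09635979880102, 'distortion': array([-0.036797,  0.      ,  0.      ,  0.      ,  0.      ]), 'origin': array([0.33204586, 0.59184282, 0.38274752]), 'attitude': array([ 2.86285752e+00, -1.60494455e-03, -1.97115257e+00])}
{'time_s': 0.1, 'joints': array([ 1.45811137e+00,  3.59295305e-01,  1.11502921e-02, -3.29028564e-04,
       -1.22406831e+00, -2.88095385e-01]), 'joint_vel': array([-0.00097779,  0.00091879,  0.00091304,  0.00130951, -0.00014487,
       -0.00057192]), 'tau': array([-1.60290103e-03, -5.84162915e+01,  2.93750471e+01,  7.01534495e+00,
        1.01625189e-02, -6.09854874e-05]), 'tcp_pos': array([0.26319346, 0.62110545, 0.22572549]), 'eef_rot': array([ 3.14014616e+00, -1.06070013e-04, -4.00892296e-01]), 'ft_force': array([ 0.79918638,  0.00803868, -0.01438911]), 'wrist_torque': array([-0.02076499,  0.05052497, -0.03062012]), 'gripper_force': 0.0, 'grip_width': 0.08754812382655744}
```

View pics/scene0.png

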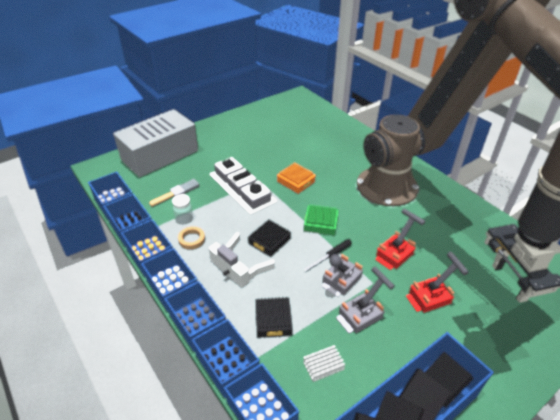

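View pics/side0.png

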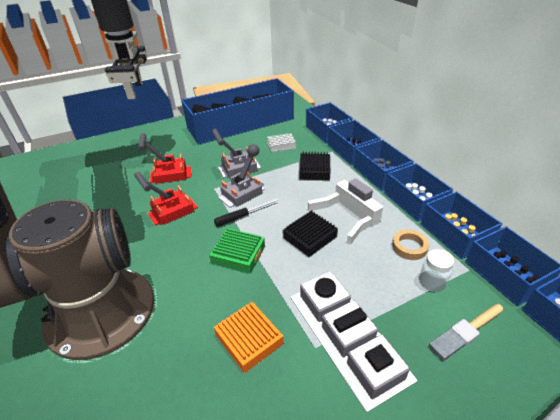

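The scene picture shows the black module at about (269,238) in front of the dock (235,258), and the keys at (228,165), (241,178) and (256,190). The grey bar isolator is at (360,310) with its crossbar at (383,280); the ball isolator is at (343,272). The side picture shows round (325,288), long (350,320) and square (379,357), with the module at (311,233).

```bash
cat > h.py <<'E'
import numpy as np, cv2
from scipy.spatial.transform import Rotation as R
from workcell import manip
def K(c): 
    f=210/np.tan(np.radians(c["fov_y"]/2)); return np.array([[f,0,c["cx"]],[0,f,c["cy"]],[0,0,1]])
def ray(c,px):
    p=cv2.undistortPoints(np.array(px,float).reshape(-1,1,2),K(c),c["distortion"]).reshape(-1,2)
    return R.from_euler("xyz",c["attitude"]).apply(np.c_[p,np.ones(len(p))])
def cast(c,px,z):
    d=ray(c,px); o=c["origin"]; return o+d*((z-o[2])/d[:,2])[:,None]
def tri(ca,a,cb,b):
    da,db=ray(ca,[a])[0],ray(cb,[b])[0]
    s=np.linalg.lstsq(np.c_[da,-db],cb["origin"]-ca["origin"],rcond=None)[0]
    p,q=ca["origin"]+da*s[0],cb["origin"]+db*s[1]; return (p+q)/2,np.linalg.norm(p-q)
def rect_to_world(c,img): return cv2.undistort(img,K(c),c["distortion"])
E
python3 - <<'E'
from h import *
np.set_printoptions(precision=3,suppress=True)
S=manip.calibration("scene");D=manip.calibration("side")
pts=dict(round=((256,188),(325,288)),long=((241,177),(350,320)),square=((228,163),(379,357)),module=((269,236),(310,231)),bar=((383,279),(219,134)),ball=((343,249),(253,150)),jar=((181,200),(440,257)))
for k,(a,b) in pts.items(): print(k,*tri(S,a,D,b))
print(cast(S,[(244,247),(262,266),(237,235),(217,247),(230,268)],.03))
print("side",cast(D,[(337,185),(378,220)],.06),cast(D,[(303,210),(349,238)],.03))
# zoomed composite
a=manip.get_image("scene")[150:350,170:430];b=manip.get_image("side")[110:410,190:450]
a=cv2.resize(a,None,fx=1.5,fy=1.5,interpolation=cv2.INTER_CUBIC);b=cv2.resize(b,None,fx=1.5,fy=1.5,interpolation=cv2.INTER_CUBIC)
o=np.zeros((450,780,3),np.uint8);o[:300,:390]=a;o[:450,390:]=b
cv2.imwrite("pics/z1.png",o[:,:,::-1])
E
```

```text
round [ 0.452 -0.224  0.056] 0.006215368353396563
long [ 0.457 -0.315  0.051] 0.003619123456607939
square [ 0.455 -0.41   0.058] 0.0035817638161083783
module [ 0.534 -0.024  0.023] 0.0031100912100141065
bar [0.444 0.386 0.138] 0.004697453930226197
ball [0.481 0.242 0.151] 0.03318587994246162
jar [ 0.713 -0.292  0.083] 0.0049011945670424896
[[ 0.631 -0.023  0.03 ]
 [ 0.629  0.077  0.03 ]
 [ 0.62  -0.082  0.03 ]
 [ 0.701 -0.074  0.03 ]
 [ 0.714  0.026  0.03 ]]
side [[ 0.68   0.07   0.06 ]
 [ 0.69  -0.108  0.06 ]] [[ 0.557  0.051  0.03 ]
 [ 0.606 -0.103  0.03 ]]
```

View pics/z1.png

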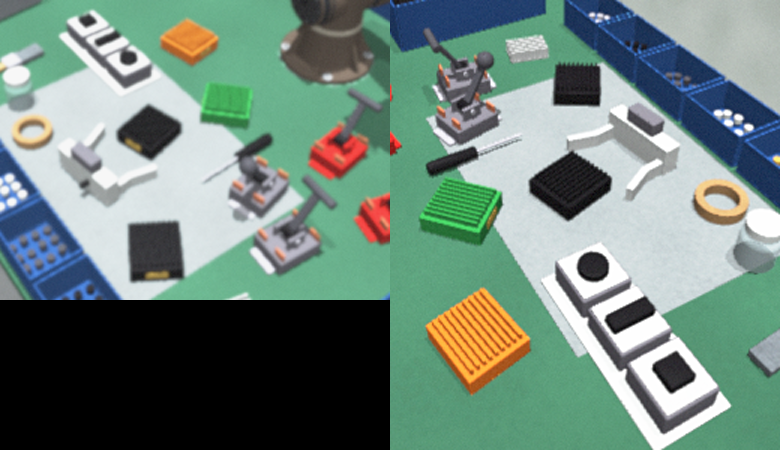

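Request:
jog_arm(
  series=[
    {"rz": -7.66,"z": -25},
    {"rz": -7.66,"z": -25},
    {"rz": -7.66,"z": -25},
    {"x": 17,"y": 44},
    {"x": 17,"y": 44},
    {"x": 17,"y": 44},
    {"x": 17,"y": 44},
    {"x": 17,"y": 44},
    {"x": 17,"y": 44},
    {"x": 17,"y": 44},
    {"x": 17,"y": 44},
    {"x": 17,"y": 44},
  ],
)

```text
$.series[0]: bad value
```

Request:
jog_arm(
  series=[
    {"x": 17,"y": 44,"claw": 50},
    {"x": 17,"y": 44},
    {"x": 17,"y": 44},
    {"x": 17,"y": 44},
    {"x": 0,"y": 5},
    {},
  ],
)

```text
$.series[0]: bad value
```

```bash
python3 - <<'E'
from h import *
np.set_printoptions(precision=3,suppress=True)
o=manip.get_obs();print(o["time_s"],o["tcp_pos"],o["eef_rot"],o["grip_width"])
c=manip.calibration("wrist");print(c["origin"],c["attitude"])
im=manip.get_image("wrist");np.save("w1.npy",im);cv2.imwrite("pics/w1.png",im[:,:,::-1])
import pickle;pickle.dump(c,open("w1.pkl","wb"))
E
```

```text
0.2 [0.263 0.621 0.226] [ 3.141 -0.    -0.401] 0.08755278813031973
[0.332 0.592 0.383] [ 2.863 -0.001 -1.971]
```

View pics/w1.png

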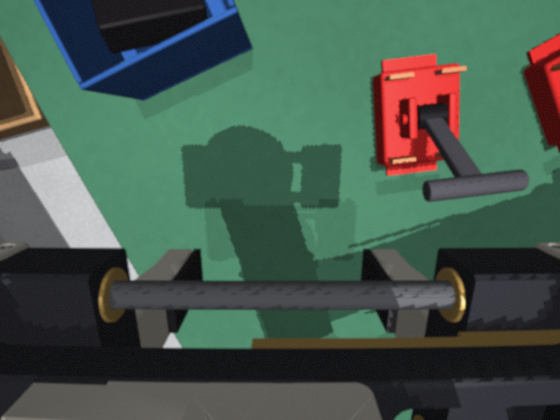

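The moves were refused, so this wrist view is still from the start pose: the fingers are at the bottom (rows 250 and below) and a red look-alike is at (430,115). Rows probably need every key, so I'll send them in full.

Request:
jog_arm(
  series=[
    {"claw": 50,"x": 0,"y": 0,"z": -25,"rx": 0,"ry": 0,"rz": -7.66},
    {"claw": 50,"x": 0,"y": 0,"z": -25,"rx": 0,"ry": 0,"rz": -7.66},
    {"claw": 50,"x": 0,"y": 0,"z": -25,"rx": 0,"ry": 0,"rz": -7.66},
    {"claw": 50,"x": 17,"y": 44,"z": 0,"rx": 0,"ry": 0,"rz": 0},
    {"claw": 50,"x": 17,"y": 44,"z": 0,"rx": 0,"ry": 0,"rz": 0},
    {"claw": 50,"x": 17,"y": 44,"z": 0,"rx": 0,"ry": 0,"rz": 0},
    {"claw": 50,"x": 17,"y": 44,"z": 0,"rx": 0,"ry": 0,"rz": 0},
    {"claw": 50,"x": 17,"y": 44,"z": 0,"rx": 0,"ry": 0,"rz": 0},
    {"claw": 50,"x": 17,"y": 44,"z": 0,"rx": 0,"ry": 0,"rz": 0},
    {"claw": 50,"x": 17,"y": 44,"z": 0,"rx": 0,"ry": 0,"rz": 0},
    {"claw": 50,"x": 17,"y": 44,"z": 0,"rx": 0,"ry": 0,"rz": 0},
  ],
)

```text
time_s: 1.35
tcp_pos: [0.3996, 0.2676, 0.3018]
eef_rot: [-3.141, -0.0, 0.001]
ft_force: [0.7, 0.7, 0.1]
grip_width: 0.0502
gripper_force: 0.0
```

```bash
cat >> h.py <<'E'
import pickle
def snap(n,cam="wrist"):
    o=manip.get_obs(); c=manip.calibration(cam); im=manip.get_image(cam)
    pickle.dump((c,im,o),open(n+".pkl","wb")); cv2.imwrite(f"pics/{n}.png",im[:,:,::-1]); return c,im,o
def load(n): return pickle.load(open(n+".pkl","rb"))
E
python3 -c "
from h import *
snap('iso')"
```

Request:
jog_arm(
  series=[
    {"claw": 50,"x": 8,"y": 45,"z": 0,"rx": 0,"ry": 0,"rz": 0},
    {"claw": 50,"x": 8,"y": 45,"z": 0,"rx": 0,"ry": 0,"rz": 0},
    {"claw": 50,"x": 8,"y": 45,"z": 0,"rx": 0,"ry": 0,"rz": 0},
    {"claw": 50,"x": 8,"y": 45,"z": 0,"rx": 0,"ry": 0,"rz": 0},
    {"claw": 50,"x": 8,"y": 45,"z": 0,"rx": 0,"ry": 0,"rz": 0},
    {"claw": 50,"x": 5,"y": 45,"z": 0,"rx": 0,"ry": 0,"rz": 0},
    {"claw": 50,"x": 0,"y": 0,"z": 0,"rx": 0,"ry": 0,"rz": 0},
  ],
)

```text
time_s: 2.1
tcp_pos: [0.4443, -0.0047, 0.3016]
eef_rot: [3.141, 0.0, -0.005]
ft_force: [-0.1, 1.4, -0.6]
grip_width: 0.0505
gripper_force: 0.0
```

```bash
python3 -c "
from h import *
c,im,o=snap('mod');print(o['tcp_pos'],o['eef_rot'])
a=load('iso')[1]
r=cv2.resize(np.vstack([a[:300],im[:300]]),(560,600))
cv2.imwrite('pics/both.png',r[:,:,::-1])"
```

```text
[ 0.44428461 -0.00465407  0.30164865] [ 3.14100240e+00  1.12618402e-04 -4.93885084e-03]
```

View pics/both.png

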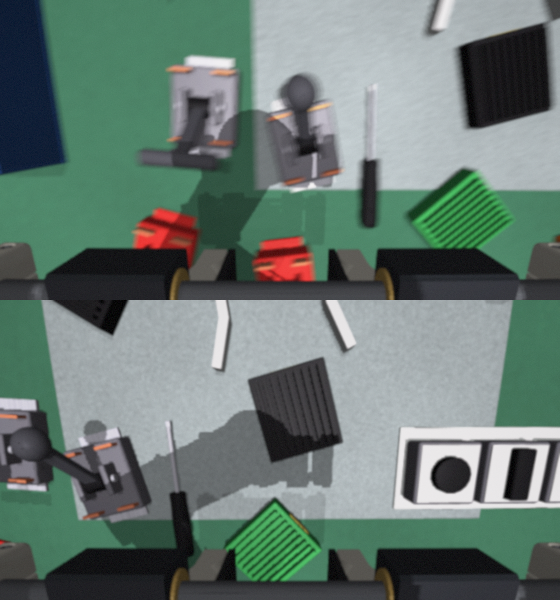

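The top half (isolator view, slightly blurred) shows the bar isolator at (205,105) with its crossbar at (178,158), and the ball at (298,92). The bottom half (rows offset by 300) shows the module corners at about (249,80), (323,58), (341,142), (271,162). It also shows the dock mouths ending at (218,68) and (350,47), round key (451,175), long key (522,174) and the green look-alike at (273,245).

```bash
python3 - <<'E'
from h import *
np.set_printoptions(precision=4,suppress=True)
c,im,o=load("mod")
hsv=cv2.cvtColor(im,cv2.COLOR_RGB2HSV)
def blobs(m,roi):
    z=np.zeros_like(m);x0,y0,x1,y1=roi;z[y0:y1,x0:x1]=m[y0:y1,x0:x1]
    return max(cv2.findContours(z,cv2.RETR_EXTERNAL,cv2.CHAIN_APPROX_NONE)[0],key=cv2.contourArea)
dark=cv2.morphologyEx((hsv[:,:,2]<75).astype(np.uint8)*255,cv2.MORPH_CLOSE,np.ones((5,5)))
def rect(px,z):
    w=cast(c,px.reshape(-1,2),z)[:,:2].astype(np.float32); return cv2.minAreaRect(w), w
ct=blobs(dark,(235,50,360,175)); print("mod",rect(ct,.045)[0]); print(cv2.approxPolyDP(ct,6,True).reshape(-1,2))
print("mod hand",cv2.minAreaRect(cast(c,[(249,80),(323,58),(341,142),(271,162)],.045)[:,:2].astype(np.float32)))
for n,r in (("round",(425,140,477,205)),("long",(500,140,545,205))):
    ct=blobs((hsv[:,:,2]<60).astype(np.uint8)*255,r); print(n,rect(ct,.064)[0])
g=cv2.inRange(hsv,(45,150,120),(75,255,255)); ct=blobs(g,(220,190,330,250)); print("green",rect(ct,.045)[1].max(0),rect(ct,.045)[1].min(0))
print("guides",cast(c,[(213,69),(225,70),(342,50),(355,46)],.03))
print("cable?",cast(c,[(311,160)],.0))
c2,_,_=load("iso"); S=manip.calibration("scene");D=manip.calibration("side")
print("bar tip",cast(c2,[(140,157),(178,159),(216,159)],.1345),tri(S,(383,279),D,(219,134)),"base top",cast(c2,[(175,68),(240,70),(236,155),(172,150)],.036))
print("ball",cast(c2,[(299,92)],.1345),tri(S,(338,258),D,(253,150)))
print("ballcheeks",cast(c2,[(330,102),(270,118),(340,175),(280,187)],.036))
# dock from scene/side (guide/stop tops)
print("stop",cast(D,[(336,185),(382,217)],.06),cast(S,[(212,243),(241,283)],.06))
E
```

```text
mod ((0.5333942174911499, -0.02317781001329422), (0.1056806817650795, 0.09554792940616608), 15.384061813354492)
[[321  58]
 [249  80]
 [271 162]
 [341 140]]
mod hand ((0.5339154601097107, -0.023977596312761307), (0.10474557429552078, 0.09394604712724686), 14.632905960083008)
round ((0.4574281871318817, -0.22070054709911346), (0.048873644322156906, 0.04258113354444504), 69.16748809814453)
long ((0.4575400948524475, -0.31166908144950867), (0.06487186253070831, 0.03103913739323616), 0.380340039730072)
green [0.3614 0.0594] [0.3493 0.0435]
guides [[ 0.5872  0.0805  0.03  ]
 [ 0.5859  0.0654  0.03  ]
 [ 0.6085 -0.0815  0.03  ]
 [ 0.6132 -0.0975  0.03  ]]
cable? [[ 0.4688 -0.0482  0.    ]]
bar tip [[0.4424 0.4128 0.1345]
 [0.4402 0.3735 0.1345]
 [0.4401 0.3343 0.1345]] (array([0.4438, 0.3855, 0.1383]), np.float64(0.004697453930226197)) base top [[0.5429 0.4004 0.036 ]
 [0.54   0.3191 0.036 ]
 [0.435  0.3278 0.036 ]
 [0.4417 0.4129 0.036 ]]
ball [[0.5048 0.2503 0.1345]] (array([0.4956, 0.2538, 0.1371]), np.float64(0.013318325086143992))
ballcheeks [[0.5021 0.2055 0.036 ]
 [0.4823 0.2822 0.036 ]
 [0.4084 0.1881 0.036 ]
 [0.3918 0.2693 0.036 ]]
stop [[ 0.6779  0.0711  0.06  ]
 [ 0.7063 -0.1037  0.06  ]] [[ 0.7175 -0.072   0.06  ]
 [ 0.7296  0.1167  0.06  ]]
```

```bash
python3 - <<'E'
from h import *
np.set_printoptions(precision=4,suppress=True)
c,im,o=load("mod")
print("green corners",cast(c,[(275,199),(319,247),(229,248)],.045), cast(c,[(275,199)],.03))
print("mod",cast(c,[(249,80),(321,58),(341,140),(271,162)],.045))
S=manip.calibration("scene");D=manip.calibration("side")
print(tri(S,(322,217),D,(238,247)))
E
```

```text
green corners [[ 0.4217  0.0035  0.045 ]
 [ 0.3519 -0.0579  0.045 ]
 [ 0.3509  0.0693  0.045 ]] [[0.4182 0.0038 0.03  ]]
mod [[ 0.5718  0.034   0.045 ]
 [ 0.5965 -0.0538  0.045 ]
 [ 0.4992 -0.0821  0.045 ]
 [ 0.4714  0.0082  0.045 ]]
(array([0.3387, 0.0115, 0.0282]), np.float64(0.00890777442656723))
```

Request:
jog_arm(
  series=[
    {"claw": 50,"x": 9,"y": 31,"z": 0,"rx": 0,"ry": 0,"rz": 0},
    {"claw": 50,"x": 0,"y": 0,"z": 0,"rx": 0,"ry": 0,"rz": -8.3},
    {"claw": 50,"x": 0,"y": 0,"z": 40,"rx": 0,"ry": 0,"rz": 0},
    {"claw": 50,"x": 0,"y": 0,"z": 40,"rx": 0,"ry": 0,"rz": 0},
    {"claw": 50,"x": 0,"y": 0,"z": 40,"rx": 0,"ry": 0,"rz": 0},
    {"claw": 50,"x": 0,"y": 0,"z": 40,"rx": 0,"ry": 0,"rz": 0},
    {"claw": 50,"x": 0,"y": 0,"z": 40,"rx": 0,"ry": 0,"rz": 0},
    {"claw": 50,"x": 0,"y": 0,"z": 20,"rx": 0,"ry": 0,"rz": 0},
    {"claw": 50,"x": 0,"y": 0,"z": 0,"rx": 0,"ry": 0,"rz": 0},
  ],
)

```text
time_s: 3.05
tcp_pos: [0.4515, -0.0312, 0.079]
eef_rot: [3.141, 0.006, 0.146]
ft_force: [-0.2, -0.3, 0.9]
grip_width: 0.0501
gripper_force: 0.0
```

Request:
jog_arm(
  series=[
    {"claw": 50,"x": 0,"y": 0,"z": 35,"rx": 0,"ry": 0,"rz": 0},
    {"claw": 50,"x": 0,"y": 0,"z": 30,"rx": 0,"ry": 0,"rz": 0},
    {"claw": 50,"x": 0,"y": 0,"z": 3,"rx": 0,"ry": 0,"rz": 0},
    {"claw": 50,"x": 0,"y": 0,"z": 0,"rx": 0,"ry": 0,"rz": 0},
  ],
)

```text
time_s: 3.45
tcp_pos: [0.4541, -0.031, 0.0143]
eef_rot: [3.141, 0.0, 0.146]
ft_force: [0.3, -0.2, 0.7]
grip_width: 0.0497
gripper_force: 0.0
```

Request:
jog_arm(
  series=[
    {"claw": 50,"x": 6,"y": 0,"z": 0,"rx": 0,"ry": 0,"rz": 0},
    {"claw": 50,"x": 6,"y": 0,"z": 0,"rx": 0,"ry": 0,"rz": 0},
    {"claw": 50,"x": 6,"y": 0,"z": 0,"rx": 0,"ry": 0,"rz": 0},
    {"claw": 50,"x": 6,"y": 0,"z": 0,"rx": 0,"ry": 0,"rz": 0},
    {"claw": 50,"x": 6,"y": 0,"z": 0,"rx": 0,"ry": 0,"rz": 0},
    {"claw": 50,"x": 6,"y": 0,"z": 0,"rx": 0,"ry": 0,"rz": 0},
    {"claw": 50,"x": 6,"y": 0,"z": 0,"rx": 0,"ry": 0,"rz": 0},
    {"claw": 50,"x": 6,"y": 0,"z": 0,"rx": 0,"ry": 0,"rz": 0},
    {"claw": 50,"x": 6,"y": 0,"z": 0,"rx": 0,"ry": 0,"rz": 0},
    {"claw": 50,"x": 6,"y": 0,"z": 0,"rx": 0,"ry": 0,"rz": 0},
    {"claw": 50,"x": 6,"y": 0,"z": 0,"rx": 0,"ry": 0,"rz": 0},
    {"claw": 50,"x": 0,"y": 0,"z": 0,"rx": 0,"ry": 0,"rz": 0},
  ],
)

```text
time_s: 4.65
tcp_pos: [0.5197, -0.0221, 0.0135]
eef_rot: [3.141, -0.0, 0.145]
ft_force: [-0.1, -1.1, 0.2]
grip_width: 0.0499
gripper_force: 0.5
```

```bash
python3 -c "
from h import *
a=snap('p1')[1];b=snap('p1s','side')[1][150:290,250:450]
o=np.zeros((600,700,3),np.uint8);o[:300,:560]=a[:300];o[300:580,:400]=cv2.resize(b,(400,280),interpolation=cv2.INTER_CUBIC)
cv2.imwrite('pics/p1c.png',o[:,:,::-1])"
```

```text
(no output)
```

View pics/p1c.png

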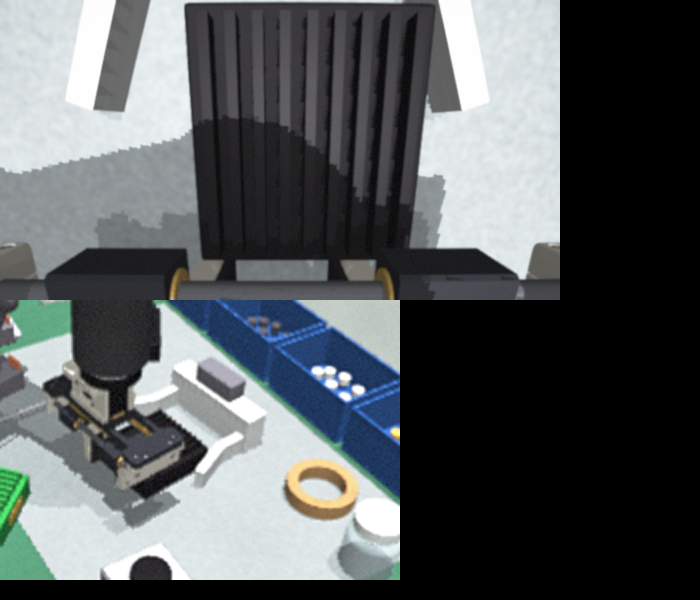

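The module is square to the gripper (nose corners at (186,5) and (435,5), rear at (203,258) and (405,258)). The mouth tips are at (67-96,105) on the left and (460-489,105) on the right, so the module sits right of centre.

```bash
python3 - <<'E'
from h import *
np.set_printoptions(precision=4,suppress=True)
c,im,o=load("p1")
R2=R.from_euler("z",-o["eef_rot"][2])
def t(px,z): 
    w=cast(c,px,z); print(w, "rel tcp",R2.apply(w-o["tcp_pos"])[:,:2])
t([(186,5),(435,5),(203,258),(405,258)],.045)
t([(66,103),(96,109),(460,110),(489,100)],.03)
t([(96,109),(125,111),(435,104),(460,110)],.0)
t([(85,0),(122,0),(440,0),(476,0)],.03)
E
```

```text
[[ 0.6295  0.0275  0.045 ]
 [ 0.6427 -0.0602  0.045 ]
 [ 0.5334  0.0136  0.045 ]
 [ 0.5461 -0.0733  0.045 ]] rel tcp [[ 0.1158  0.0333]
 [ 0.1162 -0.0554]
 [ 0.0187  0.0334]
 [ 0.0187 -0.0545]]
[[ 0.5896  0.0814  0.03  ]
 [ 0.5888  0.0682  0.03  ]
 [ 0.6111 -0.0872  0.03  ]
 [ 0.6171 -0.0987  0.03  ]] rel tcp [[ 0.0841  0.0923]
 [ 0.0814  0.0794]
 [ 0.081  -0.0776]
 [ 0.0853 -0.0898]]
[[ 0.5878  0.0853  0.    ]
 [ 0.5888  0.0699  0.    ]
 [ 0.6156 -0.0893  0.    ]
 [ 0.6148 -0.1033  0.    ]] rel tcp [[ 0.0829  0.0965]
 [ 0.0817  0.0811]
 [ 0.0852 -0.0803]
 [ 0.0824 -0.094 ]]
[[ 0.6306  0.073   0.03  ]
 [ 0.6324  0.0579  0.03  ]
 [ 0.6507 -0.0675  0.03  ]
 [ 0.6532 -0.082   0.03  ]] rel tcp [[ 0.1234  0.0781]
 [ 0.123   0.063 ]
 [ 0.1231 -0.0638]
 [ 0.1235 -0.0785]]
```

Request:
jog_arm(
  series=[
    {"claw": 50,"x": 4,"y": -1.5,"z": 0,"rx": 0,"ry": 0,"rz": 0},
    {"claw": 50,"x": 4,"y": -1.5,"z": 0,"rx": 0,"ry": 0,"rz": 0},
    {"claw": 50,"x": 4,"y": -1.5,"z": 0,"rx": 0,"ry": 0,"rz": 0},
    {"claw": 50,"x": 4,"y": -1.5,"z": 0,"rx": 0,"ry": 0,"rz": 0},
    {"claw": 50,"x": 4,"y": -1.5,"z": 0,"rx": 0,"ry": 0,"rz": 0},
    {"claw": 50,"x": 4,"y": -1.5,"z": 0,"rx": 0,"ry": 0,"rz": 0},
    {"claw": 50,"x": 0,"y": 0,"z": 0,"rx": 0,"ry": 0,"rz": 0},
  ],
)

```text
time_s: 5.45
tcp_pos: [0.5413, -0.0095, 0.0135]
eef_rot: [3.141, 0.0, 0.145]
ft_force: [-2.6, -1.9, -0.0]
grip_width: 0.05
gripper_force: 1.1
```

```bash
cat > m.py <<'E'
from h import *
import sys
np.set_printoptions(precision=4,suppress=True)
c,im,o=snap(sys.argv[1])
R2=R.from_euler("z",-o["eef_rot"][2])
v=cv2.cvtColor(im,cv2.COLOR_RGB2HSV)[:,:,2]
for r in (20,70):
    d=np.where(v[r,130:500]<45)[0]+130
    w=np.where(v[r]>200)[0]
    print(r,d.min(),d.max(),R2.apply(cast(c,[(d.min(),r),(d.max(),r)],.045)-o["tcp_pos"])[:,:2].ravel())
print(o["tcp_pos"],o["eef_rot"])
E
python3 m.py p2
```

```text
20 209 418 [ 0.1108  0.0253  0.1112 -0.0497]
70 212 413 [ 0.0941  0.0251  0.0944 -0.0495]
[ 0.5413 -0.0095  0.0135] [3.1415 0.0003 0.145 ]
```

Request:
jog_arm(
  series=[
    {"claw": 50,"x": 4,"y": -0.4,"z": 0,"rx": 0,"ry": 0,"rz": 0},
    {"claw": 50,"x": 4,"y": -0.4,"z": 0,"rx": 0,"ry": 0,"rz": 0},
    {"claw": 50,"x": 4,"y": -0.4,"z": 0,"rx": 0,"ry": 0,"rz": 0},
    {"claw": 50,"x": 4,"y": -0.4,"z": 0,"rx": 0,"ry": 0,"rz": 0},
    {"claw": 50,"x": 4,"y": -0.4,"z": 0,"rx": 0,"ry": 0,"rz": 0},
    {"claw": 50,"x": 4,"y": -0.4,"z": 0,"rx": 0,"ry": 0,"rz": 0},
    {"claw": 50,"x": 4,"y": 0,"z": 0,"rx": 0,"ry": 0,"rz": 0},
    {"claw": 50,"x": 3,"y": 0,"z": 0,"rx": 0,"ry": 0,"rz": 0},
    {"claw": 50,"x": 0,"y": 0,"z": 0,"rx": 0,"ry": 0,"rz": 0},
  ],
)

```text
time_s: 6.4
tcp_pos: [0.5726, -0.0024, 0.0137]
eef_rot: [-3.142, -0.001, 0.145]
ft_force: [-1.0, -0.8, -0.2]
grip_width: 0.05
gripper_force: 0.4
```

Request:
jog_arm(
  series=[
    {"claw": 50,"x": 2,"y": 0,"z": 0,"rx": 0,"ry": 0,"rz": 0},
    {"claw": 50,"x": 1,"y": 0,"z": 0,"rx": 0,"ry": 0,"rz": 0},
    {"claw": 50,"x": 0,"y": 0,"z": 0,"rx": 0,"ry": 0,"rz": 0},
  ],
)

```text
time_s: 6.7
tcp_pos: [0.5732, -0.0025, 0.0136]
eef_rot: [3.142, 0.002, 0.145]
ft_force: [-6.9, 1.1, 4.0]
grip_width: 0.0502
gripper_force: 3.3
```

Request:
jog_arm(
  series=[
    {"claw": 50,"x": 2,"y": 0,"z": 0,"rx": 0,"ry": 0,"rz": 0},
    {"claw": 50,"x": 2,"y": 0,"z": 0,"rx": 0,"ry": 0,"rz": 0},
    {"claw": 50,"x": 0,"y": 0,"z": 0,"rx": 0,"ry": 0,"rz": 0},
  ],
)

```text
time_s: 7.0
tcp_pos: [0.5733, -0.0028, 0.0131]
eef_rot: [3.141, 0.009, 0.144]
ft_force: [-17.5, 1.1, 11.7]
grip_width: 0.0499
gripper_force: 8.7
```

```bash
python3 -c "
from h import *
b=snap('p3s','side')[1][150:290,280:440];c=snap('p3','scene')[1][190:300,180:310];w=snap('p3w')[1][:290]
o=np.zeros((590,780,3),np.uint8);o[300:580,:320]=cv2.resize(b,(320,280),interpolation=cv2.INTER_CUBIC)
o[300:575,330:655]=cv2.resize(c,(325,275),interpolation=cv2.INTER_CUBIC);o[:290,:560]=w
cv2.imwrite('pics/p3c.png',o[:,:,::-1])"
```

```text
(no output)
```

View pics/p3c.png

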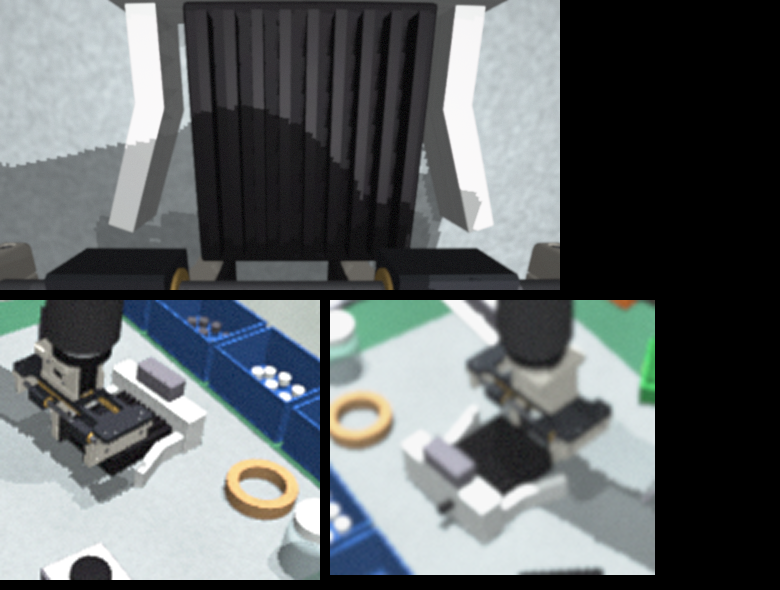

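The module is home: its nose is flush with the stop, with even gaps to the guides (left 165-185, right 435-445), and the force rose at the stop. Next: retreat, lift, and go to the bar isolator.

Request:
jog_arm(
  series=[
    {"claw": 50,"x": -10,"y": 0,"z": 0,"rx": 0,"ry": 0,"rz": 0},
    {"claw": 50,"x": -15,"y": 0,"z": 0,"rx": 0,"ry": 0,"rz": 0},
    {"claw": 50,"x": 0,"y": 0,"z": -35,"rx": 0,"ry": 0,"rz": 0},
    {"claw": 50,"x": 0,"y": 0,"z": -45,"rx": 0,"ry": 0,"rz": 0},
    {"claw": 50,"x": 0,"y": 0,"z": -45,"rx": 0,"ry": 0,"rz": 0},
    {"claw": 50,"x": 0,"y": 0,"z": -45,"rx": 0,"ry": 0,"rz": 6.4},
    {"claw": 50,"x": 0,"y": 0,"z": -45,"rx": 0,"ry": 0,"rz": 6.4},
    {"claw": 50,"x": 0,"y": 0,"z": 0,"rx": 0,"ry": 0,"rz": 0},
  ],
)

```text
time_s: 7.95
tcp_pos: [0.5582, -0.0047, 0.2365]
eef_rot: [-3.138, -0.014, -0.081]
ft_force: [-0.3, 0.5, -0.8]
grip_width: 0.05
gripper_force: 0.0
```

Request:
jog_arm(
  series=[
    {"claw": 50,"x": -20,"y": -40,"z": 0,"rx": 0,"ry": 0,"rz": 0},
    {"claw": 50,"x": -20,"y": -40,"z": 0,"rx": 0,"ry": 0,"rz": 0},
    {"claw": 50,"x": -20,"y": -40,"z": 0,"rx": 0,"ry": 0,"rz": 0},
    {"claw": 50,"x": -20,"y": -40,"z": 0,"rx": 0,"ry": 0,"rz": 0},
    {"claw": 50,"x": -20,"y": -40,"z": 0,"rx": 0,"ry": 0,"rz": 0},
    {"claw": 50,"x": -20,"y": -40,"z": 0,"rx": 0,"ry": 0,"rz": 0},
    {"claw": 50,"x": -20,"y": -40,"z": 0,"rx": 0,"ry": 0,"rz": 0},
    {"claw": 50,"x": -20,"y": -40,"z": 0,"rx": 0,"ry": 0,"rz": 0},
    {"claw": 50,"x": -20,"y": -40,"z": 0,"rx": 0,"ry": 0,"rz": 0},
    {"claw": 50,"x": 0,"y": 0,"z": 0,"rx": 0,"ry": 0,"rz": 0},
    {"claw": 50,"x": 0,"y": 0,"z": 0,"rx": 0,"ry": 0,"rz": 0},
  ],
)

```text
time_s: 9.05
tcp_pos: [0.4022, 0.3691, 0.2286]
eef_rot: [-3.14, -0.001, -0.076]
ft_force: [-0.1, 0.3, 0.1]
grip_width: 0.0498
gripper_force: 0.0
```

```bash
python3 -c "
from h import *
print(snap('b1')[0]['origin'])"
```

```text
[0.4765139  0.36268184 0.38565655]
```

View pics/b1.png

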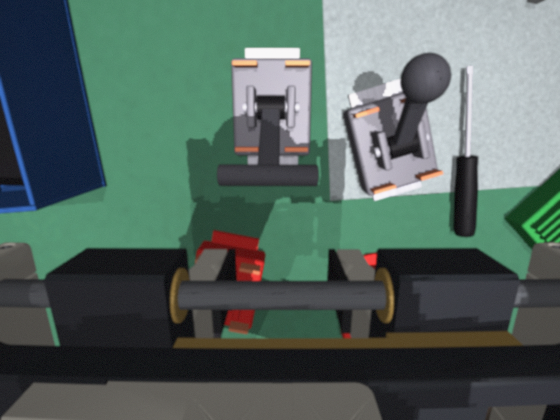

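The grey bar isolator is aligned with the image, its crossbar spanning (218,174) to (318,175). The ball is at (426,78). A red lever base shows at (240,260), behind the fingers.

```bash
python3 - <<'E'
from h import *
np.set_printoptions(precision=4,suppress=True)
c,im,o=load("b1");R2=R.from_euler("z",-o["eef_rot"][2])
def t(n,px,z):
    w=cast(c,px,z); print(n,w.ravel(),"rel",R2.apply(w-o["tcp_pos"])[:,:2].ravel())
t("bar",[(218,174),(318,175)],.1345)
t("housing",[(233,60),(311,60),(308,155),(235,155)],.036)
t("ball",[(426,78)],.1345)
t("red",[(213,232),(258,241)],.036)
E
```

```text
bar [0.4422 0.4167 0.1345 0.4354 0.3367 0.1345] rel [ 0.0363  0.0506  0.0355 -0.0297]
housing [0.5443 0.4078 0.036  0.5382 0.3282 0.036  0.4422 0.3365 0.036  0.4482
 0.4165 0.036 ] rel [ 0.1387  0.0494  0.1387 -0.0304  0.0423 -0.0294  0.0423  0.0508]
ball [0.5027 0.2525 0.1345] rel [ 0.109  -0.1086]
red [0.3611 0.4527 0.036  0.346  0.4009 0.036 ] rel [-0.0473  0.0803 -0.0585  0.0275]
```

Request:
jog_arm(
  series=[
    {"claw": 50,"x": -2,"y": -10,"z": 0,"rx": 0,"ry": 0,"rz": 0},
    {"claw": 50,"x": 0,"y": 0,"z": 40,"rx": 0,"ry": 0,"rz": 0},
    {"claw": 50,"x": 0,"y": 0,"z": 40,"rx": 0,"ry": 0,"rz": 0},
    {"claw": 50,"x": 0,"y": 0,"z": 35,"rx": 0,"ry": 0,"rz": 0},
    {"claw": 50,"x": 0,"y": 0,"z": 9,"rx": 0,"ry": 0,"rz": 0},
    {"claw": 50,"x": 0,"y": 0,"z": 0,"rx": 0,"ry": 0,"rz": 0},
  ],
)

```text
time_s: 9.7
tcp_pos: [0.4016, 0.377, 0.1039]
eef_rot: [3.139, 0.001, -0.079]
ft_force: [-0.0, 0.3, 0.2]
grip_width: 0.0498
gripper_force: 0.0
```

Request:
jog_arm(
  series=[
    {"claw": 50,"x": 10,"y": 0,"z": 0,"rx": 0,"ry": 0,"rz": 0},
    {"claw": 50,"x": 10,"y": 0,"z": 0,"rx": 0,"ry": 0,"rz": 0},
    {"claw": 50,"x": 10,"y": 0,"z": 0,"rx": 0,"ry": 0,"rz": 0},
    {"claw": 50,"x": 10,"y": 0,"z": 0,"rx": 0,"ry": 0,"rz": 0},
    {"claw": 50,"x": 10,"y": 0,"z": 0,"rx": 0,"ry": 0,"rz": 0},
    {"claw": 50,"x": 10,"y": 0,"z": 0,"rx": 0,"ry": 0,"rz": 0},
    {"claw": 50,"x": 10,"y": 0,"z": 0,"rx": 0,"ry": 0,"rz": 0},
    {"claw": 50,"x": 10,"y": 0,"z": 0,"rx": 0,"ry": 0,"rz": 0},
    {"claw": 50,"x": 10,"y": 0,"z": 0,"rx": 0,"ry": 0,"rz": 0},
    {"claw": 50,"x": 10,"y": 0,"z": 0,"rx": 0,"ry": 0,"rz": 0},
    {"claw": 50,"x": 10,"y": 0,"z": 0,"rx": 0,"ry": 0,"rz": 0},
    {"claw": 50,"x": 10,"y": 0,"z": 0,"rx": 0,"ry": 0,"rz": 0},
  ],
)

```text
time_s: 10.9
tcp_pos: [0.5218, 0.3683, 0.1045]
eef_rot: [3.142, 0.0, -0.078]
ft_force: [-0.8, -0.2, 0.1]
grip_width: 0.0498
gripper_force: 0.0
```

Request:
jog_arm(
  series=[
    {"claw": 50,"x": -30,"y": 0,"z": 0,"rx": 0,"ry": 0,"rz": 0},
    {"claw": 50,"x": -40,"y": 0,"z": 0,"rx": 0,"ry": 0,"rz": 0},
    {"claw": 50,"x": -20,"y": 0,"z": -40,"rx": 0,"ry": 0,"rz": 0},
    {"claw": 50,"x": 0,"y": 0,"z": -45,"rx": 0,"ry": 0,"rz": 0},
    {"claw": 50,"x": 0,"y": 0,"z": -45,"rx": 0,"ry": 0,"rz": 0},
    {"claw": 50,"x": 0,"y": 0,"z": 0,"rx": 0,"ry": 0,"rz": 0},
    {"claw": 50,"x": 0,"y": 0,"z": 0,"rx": 0,"ry": 0,"rz": 0},
  ],
)

```text
time_s: 11.6
tcp_pos: [0.4316, 0.376, 0.2361]
eef_rot: [-3.139, -0.001, -0.078]
ft_force: [-0.8, 0.1, -0.6]
grip_width: 0.0499
gripper_force: 0.0
```

```bash
cat > bar.py <<'E'
from h import *
import sys
np.set_printoptions(precision=4,suppress=True)
c,im,o=snap(sys.argv[1])
Rc=R.from_euler("xyz",c["attitude"])
def proj(P): 
    r=Rc.inv(); return cv2.projectPoints(r.apply(np.atleast_2d(P)-c["origin"]),np.zeros(3),np.zeros(3),K(c),c["distortion"])[0].reshape(-1,2)
y=-.077; h=np.array([.4933,.3725,.052]); u=np.array([np.cos(y),np.sin(y),0]);v=np.array([-u[1],u[0],0])
for n,s in (("OFF",-1),("ON",1)):
    P=h+u*s*.0565+[0,0,.0825]
    px=proj([P+v*k for k in np.linspace(-.036,.036,9)]).round().astype(int)
    print(n,px[[0,-1]].ravel(),[int(im[b,a].mean()) if 0<=b<420 and 0<=a<560 else None for a,b in px])
print(o["tcp_pos"])
E
python3 bar.py b2
```

```text
OFF [322 209 238 209] [103, 106, 106, 104, 106, 68, 57, 57, 54]
ON [327  65 232  65] [102, 101, 104, 103, 106, 106, 105, 105, 105]
[0.4316 0.376  0.2361]
```

View pics/b2.png

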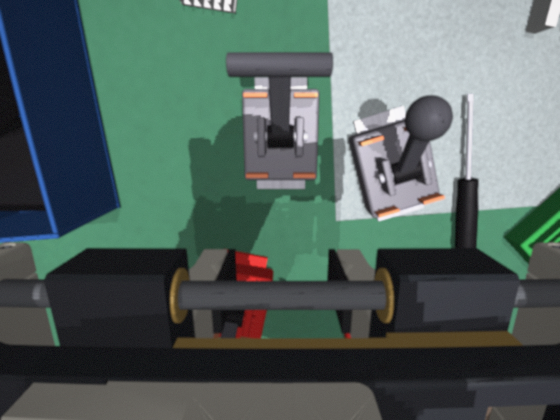

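The crossbar is now ON at (280,65), and the ball lever is unchanged at (428,118). Next, the keys.

Request:
jog_arm(
  series=[
    {"claw": 0,"x": 0,"y": 20,"z": 0,"rx": 0,"ry": 0,"rz": -4.5},
    {"claw": 0,"x": -1,"y": 45,"z": 0,"rx": 0,"ry": 0,"rz": 0},
    {"claw": 0,"x": -1,"y": 45,"z": 0,"rx": 0,"ry": 0,"rz": 0},
    {"claw": 0,"x": -1,"y": 45,"z": 0,"rx": 0,"ry": 0,"rz": 0},
    {"claw": 0,"x": -1,"y": 45,"z": 0,"rx": 0,"ry": 0,"rz": 0},
    {"claw": 0,"x": -1,"y": 45,"z": 0,"rx": 0,"ry": 0,"rz": 0},
    {"claw": 0,"x": -1,"y": 45,"z": 0,"rx": 0,"ry": 0,"rz": 0},
    {"claw": 0,"x": -1,"y": 45,"z": 0,"rx": 0,"ry": 0,"rz": 0},
    {"claw": 0,"x": -1,"y": 45,"z": 0,"rx": 0,"ry": 0,"rz": 0},
    {"claw": 0,"x": -1,"y": 45,"z": 0,"rx": 0,"ry": 0,"rz": 0},
    {"claw": 0,"x": -1,"y": 45,"z": 0,"rx": 0,"ry": 0,"rz": 0},
    {"claw": 0,"x": -1,"y": 45,"z": 0,"rx": 0,"ry": 0,"rz": 0},
  ],
)

```text
time_s: 12.85
tcp_pos: [0.4177, -0.1414, 0.2335]
eef_rot: [-3.142, 0.002, 0.0]
ft_force: [0.8, 0.0, 1.4]
grip_width: 0.0004
gripper_force: 0.0
```

Request:
jog_arm(
  series=[
    {"claw": 0,"x": 0,"y": 45,"z": 0,"rx": 0,"ry": 0,"rz": 0},
    {"claw": 0,"x": 0,"y": 45,"z": 0,"rx": 0,"ry": 0,"rz": 0},
    {"claw": 0,"x": 0,"y": 40,"z": 0,"rx": 0,"ry": 0,"rz": 0},
    {"claw": 0,"x": 0,"y": 0,"z": 0,"rx": 0,"ry": 0,"rz": 0},
    {"claw": 0,"x": 0,"y": 0,"z": 0,"rx": 0,"ry": 0,"rz": 0},
  ],
)

```text
time_s: 13.35
tcp_pos: [0.4177, -0.2703, 0.2328]
eef_rot: [-3.141, 0.003, -0.003]
ft_force: [0.4, 0.1, -0.3]
grip_width: 0.0004
gripper_force: 0.0
```

```bash
python3 - <<'E'
from h import *
np.set_printoptions(precision=4,suppress=True)
c,im,o=snap("k1");print(o["tcp_pos"],o["eef_rot"],o["grip_width"])
m=(im.max(2)<70).astype(np.uint8)*255; m[245:]=0
for ct in cv2.findContours(m,cv2.RETR_EXTERNAL,cv2.CHAIN_APPROX_NONE)[0]:
    if cv2.contourArea(ct)>300: print(cv2.boundingRect(ct),cv2.minAreaRect(cast(c,ct.reshape(-1,2),.064)[:,:2].astype(np.float32)))
E
```

```text
[ 0.4177 -0.2703  0.2328] [-3.1406  0.0035 -0.0027] 0.00044625882741491983
(53, 190, 74, 55) ((0.39366987347602844, -0.059866711497306824), (0.08863408863544464, 0.0415337048470974), 64.85661315917969)
(394, 140, 42, 37) ((0.45816364884376526, -0.4078180491924286), (0.036953188478946686, 0.04085773974657059), 0.2968750298023224)
(215, 138, 45, 44) ((0.45657721161842346, -0.2250414937734604), (0.04538540914654732, 0.043953731656074524), 89.73453521728516)
(314, 127, 26, 64) ((0.4569650888442993, -0.3167441487312317), (0.06445818394422531, 0.025376098230481148), 0.42119768261909485)
(363, 119, 12, 72) ((0.46085047721862793, -0.35955333709716797), (0.07217065989971161, 0.008708993904292583), 0.36904531717300415)
(0, 0, 95, 49) ((0.5861266255378723, -0.046599823981523514), (0.09568366408348083, 0.042038556188344955), 87.60205841064453)
```

View pics/k1.png

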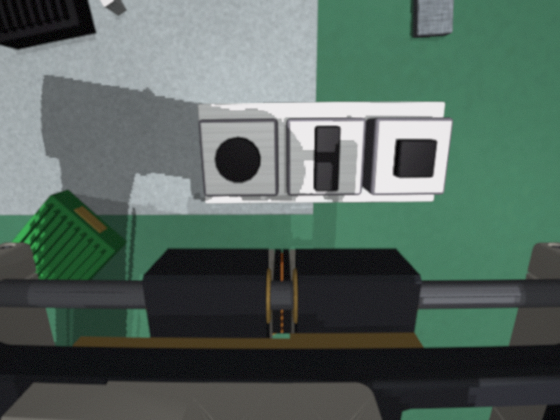

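Keys from close by: round at (237,160), long at (327,158), square at (415,158). The spacing comes out at 92 and 91 mm, consistent with the sizes given.

Request:
jog_arm(
  series=[
    {"claw": 0,"x": 20,"y": -22,"z": 0,"rx": 0,"ry": 0,"rz": 0},
    {"claw": 0,"x": 19,"y": -23,"z": 0,"rx": 0,"ry": 0,"rz": 0},
    {"claw": 0,"x": 0,"y": 0,"z": 40,"rx": 0,"ry": 0,"rz": 0},
    {"claw": 0,"x": 0,"y": 0,"z": 40,"rx": 0,"ry": 0,"rz": 0},
    {"claw": 0,"x": 0,"y": 0,"z": 40,"rx": 0,"ry": 0,"rz": 0},
    {"claw": 0,"x": 0,"y": 0,"z": 30,"rx": 0,"ry": 0,"rz": 0},
    {"claw": 0,"x": 0,"y": 0,"z": 8,"rx": 0,"ry": 0,"rz": 0},
    {"claw": 0,"x": 0,"y": 0,"z": 0,"rx": 0,"ry": 0,"rz": 0},
    {"claw": 0,"x": 0,"y": 0,"z": 0,"rx": 0,"ry": 0,"rz": 0},
  ],
)

```text
time_s: 14.3
tcp_pos: [0.4589, -0.2242, 0.078]
eef_rot: [3.141, -0.002, 0.002]
ft_force: [0.0, 0.1, 0.4]
grip_width: 0.0005
gripper_force: 0.0
```

Request:
jog_arm(
  series=[
    {"claw": 0,"x": 0,"y": 0,"z": 4,"rx": 0,"ry": 0,"rz": 0},
    {"claw": 0,"x": 0,"y": 0,"z": 4,"rx": 0,"ry": 0,"rz": 0},
    {"claw": 0,"x": 0,"y": 0,"z": 4,"rx": 0,"ry": 0,"rz": 0},
    {"claw": 0,"x": 0,"y": 0,"z": 4,"rx": 0,"ry": 0,"rz": 0},
    {"claw": 0,"x": 0,"y": 0,"z": 2,"rx": 0,"ry": 0,"rz": 0},
    {"claw": 0,"x": 0,"y": 0,"z": 2,"rx": 0,"ry": 0,"rz": 0},
    {"claw": 0,"x": 0,"y": 0,"z": 0,"rx": 0,"ry": 0,"rz": 0},
  ],
)

```text
time_s: 15.0
tcp_pos: [0.4583, -0.2246, 0.0578]
eef_rot: [3.141, -0.001, 0.001]
ft_force: [-3.3, 4.1, 16.4]
grip_width: 0.0002
gripper_force: 8.0
```

Request:
jog_arm(
  series=[
    {"claw": 0,"x": 0,"y": 0,"z": 2,"rx": 0,"ry": 0,"rz": 0},
    {"claw": 0,"x": 0,"y": 0,"z": 0,"rx": 0,"ry": 0,"rz": 0},
  ],
)

```text
time_s: 15.2
tcp_pos: [0.4584, -0.2247, 0.0571]
eef_rot: [3.141, -0.001, 0.001]
ft_force: [-8.3, 6.6, 31.5]
grip_width: 0.0003
gripper_force: 15.5
```

Request:
jog_arm(
  series=[
    {"claw": 0,"x": 0,"y": 0,"z": -20,"rx": 0,"ry": 0,"rz": 0},
    {"claw": 0,"x": 0,"y": 0,"z": -25,"rx": 0,"ry": 0,"rz": 0},
    {"claw": 0,"x": 0,"y": 30,"z": 0,"rx": 0,"ry": 0,"rz": 0},
    {"claw": 0,"x": 0,"y": 31,"z": 0,"rx": 0,"ry": 0,"rz": 0},
    {"claw": 0,"x": -1,"y": 31,"z": 0,"rx": 0,"ry": 0,"rz": 0},
    {"claw": 0,"x": 0,"y": 0,"z": 20,"rx": 0,"ry": 0,"rz": 0},
    {"claw": 0,"x": 0,"y": 0,"z": 0,"rx": 0,"ry": 0,"rz": 0},
    {"claw": 0,"x": 0,"y": 0,"z": 0,"rx": 0,"ry": 0,"rz": 0},
  ],
)

```text
time_s: 16.0
tcp_pos: [0.4561, -0.3163, 0.0791]
eef_rot: [-3.141, 0.002, 0.0]
ft_force: [-0.3, -0.0, 0.1]
grip_width: 0.0004
gripper_force: 0.0
```

Request:
jog_arm(
  series=[
    {"claw": 0,"x": 0,"y": 0,"z": 4,"rx": 0,"ry": 0,"rz": 0},
    {"claw": 0,"x": 0,"y": 0,"z": 4,"rx": 0,"ry": 0,"rz": 0},
    {"claw": 0,"x": 0,"y": 0,"z": 4,"rx": 0,"ry": 0,"rz": 0},
    {"claw": 0,"x": 0,"y": 0,"z": 4,"rx": 0,"ry": 0,"rz": 0},
    {"claw": 0,"x": 0,"y": 0,"z": 3,"rx": 0,"ry": 0,"rz": 0},
    {"claw": 0,"x": 0,"y": 0,"z": 2,"rx": 0,"ry": 0,"rz": 0},
    {"claw": 0,"x": 0,"y": 0,"z": 2,"rx": 0,"ry": 0,"rz": 0},
    {"claw": 0,"x": 0,"y": 0,"z": 0,"rx": 0,"ry": 0,"rz": 0},
  ],
)

```text
time_s: 16.8
tcp_pos: [0.4571, -0.3163, 0.0578]
eef_rot: [3.141, -0.0, 0.001]
ft_force: [-2.9, 7.2, 15.0]
grip_width: 0.0005
gripper_force: 7.5
```

Request:
jog_arm(
  series=[
    {"claw": 0,"x": 0,"y": 0,"z": 2,"rx": 0,"ry": 0,"rz": 0},
    {"claw": 0,"x": 0,"y": 0,"z": 0,"rx": 0,"ry": 0,"rz": 0},
    {"claw": 0,"x": 0,"y": 0,"z": -20,"rx": 0,"ry": 0,"rz": 0},
    {"claw": 0,"x": 0,"y": 0,"z": -42,"rx": 0,"ry": 0,"rz": 0},
    {"claw": 0,"x": 0,"y": 0,"z": -42,"rx": 0,"ry": 0,"rz": 0},
    {"claw": 0,"x": 0,"y": 0,"z": -42,"rx": 0,"ry": 0,"rz": 0},
    {"claw": 0,"x": 0,"y": 0,"z": -42,"rx": 0,"ry": 0,"rz": 0},
    {"claw": 50,"x": 8,"y": -43,"z": 0,"rx": 0,"ry": 0,"rz": 0},
    {"claw": 50,"x": 8,"y": -43,"z": 0,"rx": 0,"ry": 0,"rz": 0},
    {"claw": 50,"x": 8,"y": -43,"z": 0,"rx": 0,"ry": 0,"rz": 0},
    {"claw": 50,"x": 8,"y": -43,"z": 0,"rx": 0,"ry": 0,"rz": 0},
    {"claw": 50,"x": 8,"y": -43,"z": 0,"rx": 0,"ry": 0,"rz": 0},
  ],
)

```text
time_s: 18.0
tcp_pos: [0.4966, -0.1, 0.2426]
eef_rot: [3.141, -0.0, -0.0]
ft_force: [0.5, 0.0, 0.1]
grip_width: 0.0348
gripper_force: 0.0
```

Request:
jog_arm(
  series=[
    {"claw": 50,"x": 8,"y": -43,"z": 0,"rx": 0,"ry": 0,"rz": 0},
    {"claw": 50,"x": 8,"y": -43,"z": 0,"rx": 0,"ry": 0,"rz": 0},
    {"claw": 50,"x": 8,"y": -43,"z": 0,"rx": 0,"ry": 0,"rz": 0},
    {"claw": 50,"x": 8,"y": -43,"z": 0,"rx": 0,"ry": 0,"rz": 0},
    {"claw": 50,"x": 8,"y": -43,"z": 0,"rx": 0,"ry": 0,"rz": 0},
    {"claw": 50,"x": 8,"y": -43,"z": 0,"rx": 0,"ry": 0,"rz": 0},
    {"claw": 50,"x": 8,"y": -43,"z": 0,"rx": 0,"ry": 0,"rz": 0},
    {"claw": 50,"x": 8,"y": -43,"z": 0,"rx": 0,"ry": 0,"rz": 0},
    {"claw": 50,"x": 8,"y": -40,"z": 0,"rx": 0,"ry": 0,"rz": 0},
    {"claw": 50,"x": 0,"y": 0,"z": 0,"rx": 0,"ry": 0,"rz": 4.4},
    {"claw": 50,"x": 0,"y": 0,"z": 0,"rx": 0,"ry": 0,"rz": 0},
  ],
)

```text
time_s: 19.1
tcp_pos: [0.5684, 0.2834, 0.2414]
eef_rot: [3.14, 0.001, -0.076]
ft_force: [0.1, -0.3, -0.8]
grip_width: 0.0495
gripper_force: 0.0
```

Request:
jog_arm(
  series=[
    {"claw": 50,"x": 7,"y": -42,"z": 0,"rx": 0,"ry": 0,"rz": 0},
    {"claw": 50,"x": 7,"y": -41,"z": 0,"rx": 0,"ry": 0,"rz": 0},
    {"claw": 50,"x": 0,"y": 0,"z": 0,"rx": 0,"ry": 0,"rz": 0},
    {"claw": 50,"x": 0,"y": 0,"z": 40,"rx": 0,"ry": 0,"rz": 0},
    {"claw": 50,"x": 0,"y": 0,"z": 40,"rx": 0,"ry": 0,"rz": 0},
    {"claw": 50,"x": 0,"y": 0,"z": 40,"rx": 0,"ry": 0,"rz": 0},
    {"claw": 50,"x": 0,"y": 0,"z": 16,"rx": 0,"ry": 0,"rz": 0},
    {"claw": 50,"x": 0,"y": 0,"z": 0,"rx": 0,"ry": 0,"rz": 0},
  ],
)

```text
time_s: 19.9
tcp_pos: [0.5875, 0.3617, 0.1034]
eef_rot: [3.137, 0.004, -0.076]
ft_force: [0.4, -0.5, 0.6]
grip_width: 0.0497
gripper_force: 0.0
```

```bash
python3 -c "
from h import *
S=manip.calibration('scene');D=manip.calibration('side')
o=manip.get_obs();print(o['tcp_pos'],o['eef_rot'],o['ft_force'])"
```

```text
[0.58752098 0.36167805 0.10336828] [ 3.13728145  0.00399774 -0.07628222] [ 0.4141447  -0.50468604  0.62743208]
```

Request:
jog_arm(
  series=[
    {"claw": 50,"x": -10,"y": 0,"z": 0,"rx": 0,"ry": 0,"rz": 0},
    {"claw": 50,"x": -10,"y": 0,"z": 0,"rx": 0,"ry": 0,"rz": 0},
    {"claw": 50,"x": -10,"y": 0,"z": 0,"rx": 0,"ry": 0,"rz": 0},
    {"claw": 50,"x": -10,"y": 0,"z": 0,"rx": 0,"ry": 0,"rz": 0},
    {"claw": 50,"x": -11,"y": 0,"z": 0,"rx": 0,"ry": 0,"rz": 0},
    {"claw": 50,"x": -11,"y": 0,"z": 0,"rx": 0,"ry": 0,"rz": 0},
    {"claw": 50,"x": -11,"y": 0,"z": 0,"rx": 0,"ry": 0,"rz": 0},
    {"claw": 50,"x": -11,"y": 0,"z": 0,"rx": 0,"ry": 0,"rz": 0},
    {"claw": 50,"x": -11,"y": 0,"z": 0,"rx": 0,"ry": 0,"rz": 0},
    {"claw": 50,"x": -11,"y": 0,"z": 0,"rx": 0,"ry": 0,"rz": 0},
    {"claw": 50,"x": -10,"y": 0,"z": 0,"rx": 0,"ry": 0,"rz": 0},
    {"claw": 50,"x": -10,"y": 0,"z": 0,"rx": 0,"ry": 0,"rz": 0},
  ],
)

```text
time_s: 21.1
tcp_pos: [0.4624, 0.3739, 0.1065]
eef_rot: [3.142, 0.0, -0.076]
ft_force: [0.6, -0.1, -0.3]
grip_width: 0.0501
gripper_force: 0.0
```

Request:
jog_arm(
  series=[
    {"claw": 50,"x": 30,"y": 0,"z": 0,"rx": 0,"ry": 0,"rz": 0},
    {"claw": 50,"x": 30,"y": 0,"z": 0,"rx": 0,"ry": 0,"rz": 0},
    {"claw": 50,"x": 0,"y": 0,"z": -40,"rx": 0,"ry": 0,"rz": 0},
    {"claw": 50,"x": 0,"y": 0,"z": -45,"rx": 0,"ry": 0,"rz": 0},
    {"claw": 50,"x": 0,"y": 0,"z": -45,"rx": 0,"ry": 0,"rz": 0},
    {"claw": 50,"x": -40,"y": 0,"z": 0,"rx": 0,"ry": 0,"rz": 0},
    {"claw": 50,"x": -40,"y": 0,"z": 0,"rx": 0,"ry": 0,"rz": 0},
    {"claw": 50,"x": 0,"y": 0,"z": 0,"rx": 0,"ry": 0,"rz": 0},
    {"claw": 50,"x": 0,"y": 0,"z": 0,"rx": 0,"ry": 0,"rz": 0},
  ],
)

```text
time_s: 22.0
tcp_pos: [0.4425, 0.3757, 0.2372]
eef_rot: [-3.141, -0.001, -0.075]
ft_force: [0.3, -0.5, 0.3]
grip_width: 0.0501
gripper_force: 0.0
```

```bash
sed -i 's/int(im\[b,a\].mean())/int(np.ptp(im[b,a].astype(int)))/' bar.py; python3 bar.py b3
python3 - <<'E'
from h import *
# change check: dock area of scene/side vs. when pushed home; ball lever too
c,im,o=load('b3')
for n,old in (('scene','p3'),('side','p3s')):
    a=load(old)[1]; b=snap('e'+n,n)[1]
    d=(cv2.absdiff(a,b).max(2)>40).astype(np.uint8)
    print(n,[(tuple(map(int,s[:5]))) for s in cv2.connectedComponentsWithStats(d)[2][1:] if s[4]>25])
E
```

```text
OFF [322 221 239 221] [5, 3, 4, 6, 6, 5, 6, 5, 5]
ON [327  81 234  81] [58, 57, 59, 59, 55, 56, 58, 57, 58]
[0.4425 0.3757 0.2372]
scene [(234, 0, 316, 307, 32995), (502, 98, 11, 9, 59), (369, 119, 11, 8, 50), (380, 131, 68, 47, 732), (364, 150, 11, 12, 91), (361, 189, 19, 13, 101), (424, 201, 25, 27, 381), (374, 267, 19, 20, 87), (343, 288, 26, 14, 169), (361, 301, 102, 45, 2321), (356, 304, 26, 20, 239)]
side [(0, 0, 97, 288, 19242), (157, 0, 28, 26, 331), (166, 0, 191, 260, 17087), (213, 129, 10, 13, 59), (152, 153, 78, 30, 1022), (223, 152, 21, 19, 133), (313, 176, 16, 3, 33), (155, 180, 37, 34, 454), (231, 181, 30, 18, 164), (131, 190, 30, 38, 357), (40, 217, 130, 61, 2080), (100, 250, 4, 24, 46), (87, 252, 9, 29, 76), (69, 256, 17, 20, 185), (55, 263, 13, 20, 44), (132, 281, 26, 25, 339), (61, 285, 52, 23, 288), (14, 287, 40, 45, 983), (133, 318, 10, 10, 33), (108, 328, 20, 15, 119), (92, 338, 11, 9, 53)]
```

```bash
python3 - <<'E'
from h import *
np.set_printoptions(precision=4,suppress=True)
c,im,o=load("k1")
m=(im.max(2)<70).astype(np.uint8)*255; m[60:]=0;m[:,110:]=0
ct=max(cv2.findContours(m,0,2)[0],key=cv2.contourArea)
p=cv2.approxPolyDP(ct,4,True).reshape(-1,2); print(np.c_[p,cast(c,p,.045)[:,:2]])
S,im,_=load("escene");D,im2,_=load("eside")
for C,I,roi in ((S,im,(225,210,300,285)),(D,im2,(290,170,390,260))):
    x0,y0,x1,y1=roi; m=(I[y0:y1,x0:x1].max(2)<75).astype(np.uint8)
    ct=max(cv2.findContours(m,0,2)[0],key=cv2.contourArea)+[x0,y0]; w=cast(C,ct.reshape(-1,2),.045)[:,:2].astype(np.float32)
    print(cv2.boundingRect(ct),cv2.minAreaRect(w))
E
```

```text
[[ 0.      0.      0.6156  0.0095]
 [ 0.     44.      0.5752  0.0179]
 [20.     48.      0.5706 -0.0031]
 [94.     32.      0.5829 -0.0834]
 [87.      0.      0.6119 -0.0804]]
(232, 237, 36, 30) ((0.6354537010192871, 0.014971762895584106), (0.08585423976182938, 0.10942314565181732), 3.430022716522217)
(313, 196, 53, 42) ((0.6230234503746033, -0.027925953269004822), (0.12943990528583527, 0.11792311072349548), 7.852263450622559)
```

```bash
python3 -c "
from workcell import manip
print(manip.job_done())"
```

```text
the job is handed in; nothing more can be done
None
```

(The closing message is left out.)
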